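Shut down and unload the parts cleaner

ROBOT

A 6-joint arm with a two-finger parallel gripper is mounted at the origin on the work surface. World frame = base frame: x ahead of the robot, y to its left, z up, the work surface at z = 0. Lengths are in m, angles in rad, forces in N, time in s.
With the tool pointing down it reaches from about 0.425 to 0.925 m from the base axis. Payload 12.5 kg.
Tool frame: the origin (TCP) lies at the very end of the fingers, on their centre line; the grasp point (between the pads) lies 19 mm behind it; z points along the fingers, y is the line along which they close (so a half turn about z gives the same grasp; the last joint's range is limited). The gripper opens to 85 mm and grips with 20 to 120 N. Pads are 22 mm wide; open, the fingers measure 114 mm over their backs; the gripper's body (76 mm by 85 mm) begins 54 mm behind the grasp point. The pads swing forward as they close: fully open they stand 13 mm farther back than shut.
Start: joints at [1.055, 0.491, 1.559, -0, 1.092, -0.106], TCP at [0.249, 0.573, 0.231] pointing down, gripper open.
Joint ranges: [-3.1, 3.1], [-0.84, 2.19], [0.05, 2.79], [-1.13, 4.28], [0.06, 2.93], [-2.69, 2.69]. Speed limits (rad/s): [2.22, 2.22, 2.79, 3.14, 3.14, 3.14].

INTERFACE

Orientations are given as a unit quaternion [w, x, y, z].
In Python, from cell import * gives the robot as it stands.
- The arm moves only by the shell command python3 -m handwheel 'ROWS'. ROWS is JSON, a list of rows, each a list of 7 numbers: the shift along the world's x, y, z in cm, then the turn, a rotation vector about the world's x, y, z in degrees, then the finger opening in cm, from 0 to 8.54. A call has 1 to 20 rows; each row is the pose to reach, as a shift and turn from the pose commanded when the call began; what a row does not reach only later rows make up. A row lasts 1/12 s, in which the tool goes at most 41.7 mm and 7.16 degrees, less where a joint would pass 70% of its speed; a pose out of reach is approached as far as the arm can. A call with a gripper value outside its range is refused whole. The fingers move at their own pace and stop on an object; the grip force is fixed at half the most. Time passes only in rows, so rows that repeat a pose let the fingers close. It gives the time, the measured TCP pose, the force, the opening and the grip force at its end, in the units of the state.
- sense(): the state, without advancing time (a new reading comes with each control period).
- grab_frame(name): name is "side" or "top" or "wrist"; returns a dict with "image" (384x512x3 uint8, red, green, blue), "z_map" (384x512 float32, m along the optical axis (not along the pixel's ray), 0 where there is no reading), "fovy" (degrees; the focal length in pixels is half the picture's height over the tangent of half this angle, whatever the lens; pixels are square), "cx", "cy" (the principal point, pixels), "extrinsics" (4x4, takes a point from camera to world coordinates). Camera axes: x right, y up, looking along -z (the intrinsics and any distortion apply to the point x, -y, -z); pixel columns grow to the right and rows downward; lengths in m; the calibration is good to about 2 mm. A picture is of the moment at which its call begins.
- hand_in(): hands the job in; it is judged then, once.
The state is a dict: "clock": time; "q": joint angles; "qvel": joint speeds; "effort": joint torques, N m; "eef_pos": TCP position; "tool_rot": TCP orientation; "ft_force": force on the tool from outside, world axes, zero at the start; "torque": the same for the moment, N m; "gripper_width": finger opening in m; "gripper_force": force on a finger pad.
Only numpy, scipy, OpenCV 4.12 (cv2) and the standard library are available. Lean on these libraries where they do the work, as an engineer would, in place of code of your own. Each camera call takes 0.05 s, during which the arm holds its last target. There are 200 camera calls.

TASK

Shut down and unload the vibrating parts cleaner: first lift the wooden batten off the guard over its speed knob and lay it flat on the rubber mat, next turn the knob fully anticlockwise to its stop, and only then push the isolator lever right over to off, towards the back of the machine. Once it is off, and not before, take every tool part out of the tray and put it in the empty blue bin on the other side of the machine from the mat. Leave the other things on the table where they are.

Things in the scene. Friction and masses are not known exactly. Their poses are not given: they have to be found in the camera images.
- speed (a joint): angle of the machine's speed knob about its upright axis, rad: 0 = fully anticlockwise (seen from above) = lowest speed, end stop; grows clockwise up to 4.4. Turns stiffly and stays where left. A drawn start is 1.8 to 4.0.
- speed_grip (a point): point on the knob's upright axis at the height to grip. The knob: black disc 46 across with a raised bar 44 long, 14 wide and 32 tall across it; this point lies 7 below the bar's top; the point's x axis runs along the bar and turns with it. A white line on the bar's top marks its -x end, which points to the front of the machine (machine -x) at the lowest setting.
- isolator (a joint): angle of the isolator lever, rad: 0 = on (leaning 34 deg to the machine's front, -x), 1.2 = off (leaning 34 deg to the machine's rear, +x). Turns about machine y; its weight carries it over to the stop once past upright (0.6).
- isolator_tip (a point): centre of the lever's black grip (22 thick), near its free end, 75 from the hinge axis; the grip ends 14 beyond. Below the grip a 12 mm steel stem.
- isolator_hinge (a point): the isolator's hinge axis, 22 above the control deck; its axes are the machine's
- machine: grey vibrating tray machine for cleaning tool parts, fixed, 300 (x) by 330 (y), origin: centre of its underside, front to -x. Front half: open tray, inside x -0.142 to 0, y -0.157 to 0.157, floor at z 0.050, with a low 8 thick lip round it, its top at z 0.058. Rear half: control deck at z 0.062 with the knob (x 0.075, y 0.065) and the isolator (x 0.075, y -0.095).
- batten: wooden batten 44 (x) by 170 (y, its length) by 30 (z), at the start lying across the two guard rails, over the knob; origin: centre of its underside. The steel rails run along machine x (0.038 to 0.122), 8 thick, at machine y 0.003 and 0.127, tops at z 0.120.
- mat: black rubber mat lying on the table at one side of the machine (which side varies), 220 (x) by 190 (y) by 5 thick, origin at the centre of its underside, fixed
- bin: empty blue plastic open-topped bin on the table at the other side of the machine, 220 (x) by 180 (y) by 75 tall, walls and floor 5, origin at the centre of its underside, fixed
- socket: tool part: plain hexagonal steel socket, 32 across flats (flats face +-y), 37 across corners (along x), 44 tall, standing. Bare metal; origin: centre of its underside as it stands at the start. May be absent (then None).
- nut: tool part: large steel hexagon nut, 38 across flats (flats face +-y), 44 across corners (along x), 26 thick, lying flat. Bare metal; origin: centre of its underside as it stands at the start. May be absent (then None).
- jaw: tool part: steel vice jaw block 22 (x) by 50 (y) by 30 tall. Bare metal; origin: centre of its underside as it stands at the start. May be absent (then None).
- hammerhead: tool part: small hammer head, 24 (x) by 56 (y, from -26 to +30) by 26 tall; from y +8 to +30 it narrows to 14 (x). Bare metal; origin: centre of its underside as it stands at the start. May be absent (then None).
- bearing: tool part: aluminium bearing block 28 (x) by 46 (y) by 36 tall, its upper part 32 long. Bare metal; origin: centre of its underside as it stands at the start. May be absent (then None).
- spraycan: bystander, leave alone: shut aluminium spray can, 60 across, 150 tall, standing
- mug: bystander, leave alone: white mug, 80 across, 90 tall, standing
- jar: bystander, leave alone: glass jar of screws, 60 across, 75 tall, standing
- screwdriver: bystander, leave alone: screwdriver lying on the table beside the machine
- wrench: bystander, leave alone: wrench lying on the table behind the machine
- tape: bystander, leave alone: grey roll of tape, 80 across, 25 thick, lying flat

How it is judged:
On the way, in this order (a step that is already met when the one before it is completed fails the run):
1. the batten lies flat on the rubber mat (x of batten in the frame of mat between -0.11 and 0.11 m and y of batten in the frame of mat between -0.095 and 0.095 m and z of batten in the frame of mat below 0.045 m and contact force between batten and mat above 0.3 N and angle between batten's own y axis and vertical between 1.45 and 1.69 rad), for 0.2 s.
2. the speed knob is fully anticlockwise, at its stop (value of joint speed below 0.1 rad), for 0.2 s.
3. the isolator lever is right over at off (value of joint isolator above 1.05 rad and value of joint speed below 0.1 rad), for 0.2 s.
At the end, for the whole second after the job is handed in: Batten flat (7 deg) and still on the mat, its centre within the mat; knob within 0.1 rad of its anticlockwise stop; isolator beyond 1.05 rad; every tool part at rest in the bin, its origin inside the outline and below 70 mm above the bin's underside (all of step 1 and all of step 3 and x of socket in the frame of bin between -0.105 and 0.105 m and y of socket in the frame of bin between -0.085 and 0.085 m and z of each of socket, nut, jaw, hammerhead, bearing in the frame of bin below 0.07 m and linear speed of each of socket, nut, jaw, hammerhead, bearing, batten below 0.03 m/s and x of nut in the frame of bin between -0.105 and 0.105 m and y of nut in the frame of bin between -0.085 and 0.085 m and x of jaw in the frame of bin between -0.105 and 0.105 m and y of jaw in the frame of bin between -0.085 and 0.085 m and x of hammerhead in the frame of bin between -0.105 and 0.105 m and y of hammerhead in the frame of bin between -0.085 and 0.085 m and x of bearing in the frame of bin between -0.105 and 0.105 m and y of bearing in the frame of bin between -0.085 and 0.085 m); the robot touches nothing.
It fails at once if a tool part is touched by the fingers while the machine is still switched on (value of joint isolator below 0.6 rad and (contact force between the fingers and socket above 0.5 N or contact force between the fingers and nut above 0.5 N or contact force between the fingers and jaw above 0.5 N or contact force between the fingers and hammerhead above 0.5 N or contact force between the fingers and bearing above 0.5 N)).
It fails at once if a bystander is pushed more than 5 cm or knocked over (distance of any of spraycan, mug, jar, screwdriver, wrench, tape from where it was at the start of the episode above 0.05 m or angle between any of spraycan, mug, jar's own z axis and vertical above 0.5 rad).
Of socket, nut, jaw, hammerhead, bearing only 3 to 5 are there at a start; the rules pass over those that are not, and their reading is None.
At some moment in a run one of socket, nut, jaw, hammerhead, bearing may be knocked a few centimetres aside while the robot is not near it.
Once in a run the grip may slacken for a moment while it holds something.
It also fails if it takes over 210 s, if anything falls off the work surface, if the arm or the gripper's body presses on something with over 40 N, if the wrist force passes 120 N, or if a joint passes its speed limit or range.

## Working session

There is one attempt and no reset: what is moved stays moved. The work goes in short steps, Python scripts to look and compute and a shell command to move; the robot and the scene stay as the last step left them, time stands still between calls to the robot, and variables do not carry over. Pictures are saved under pics/ and viewed, at most 14 in all, crops included, and the job is handed in when it is done.

```bash
ls; mkdir -p pics
cat > h.py <<'E'
from cell import *
import numpy as np, cv2
def snap(n,f):
    d=grab_frame(n); np.savez('/tmp/'+f+'.npz',**d); cv2.imwrite('pics/'+f+'.png',d['image'][:,:,::-1]); return d
def load(f): return dict(np.load('/tmp/'+f+'.npz'))
def cloud(d):
    H,W=d['z_map'].shape; f=H/2/np.tan(np.radians(float(d['fovy']))/2)
    v,u=np.mgrid[:H,:W]; z=d['z_map']
    P=np.stack([(u-d['cx'])*z/f,-(v-d['cy'])*z/f,-z],-1)
    E=d['extrinsics']; return P@E[:3,:3].T+E[:3,3]
def st():
    s=sense(); print({k:np.round(s[k],3) for k in ('clock','eef_pos','tool_rot','ft_force','gripper_width','gripper_force','q')})
E
python3 - <<'E'
from h import *
st()
for n in('top','side'):
    d=snap(n,n+'0'); print(n,{k:d[k] for k in d if k not in('image','z_map')})
E
```

```text
pics
{'clock': np.float64(0.0), 'eef_pos': array([0.249, 0.573, 0.231]), 'tool_rot': array([-0.   ,  0.203,  0.979, -0.001]), 'ft_force': array([ 0.172,  0.476, -0.039]), 'gripper_width': np.float64(0.085), 'gripper_force': np.float64(0.0), 'q': array([ 1.055,  0.492,  1.559,  0.   ,  1.092, -0.106])}
top {'fovy': 44.449158976486665, 'cx': 254.06581621814388, 'cy': 189.45514075280326, 'extrinsics': array([[ 0.01691049,  0.98561127, -0.16817984,  0.40291593],
       [-0.9995102 ,  0.02109363,  0.02311756,  0.01282577],
       [ 0.02633245,  0.16770654,  0.98548522,  1.27353477],
       [ 0.        ,  0.        ,  0.        ,  1.        ]])}
side {'fovy': 49.58663931658489, 'cx': 248.99512142684264, 'cy': 200.48736816910758, 'extrinsics': array([[ 0.98205859,  0.09784227, -0.16120735,  0.38930982],
       [-0.18853138,  0.52802141, -0.82803944, -0.95905747],
       [ 0.00410368,  0.84357589,  0.5369943 ,  0.7387163 ],
       [ 0.        ,  0.        ,  0.        ,  1.        ]])}
```

View pics/top0.png

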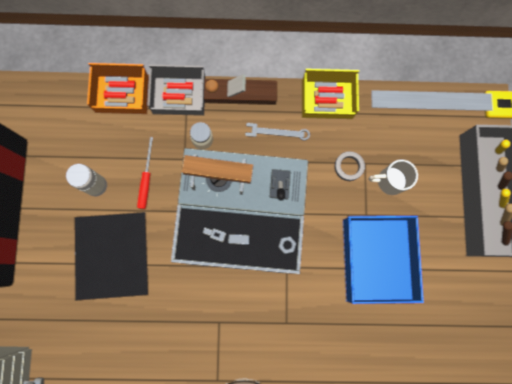

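View pics/side0.png

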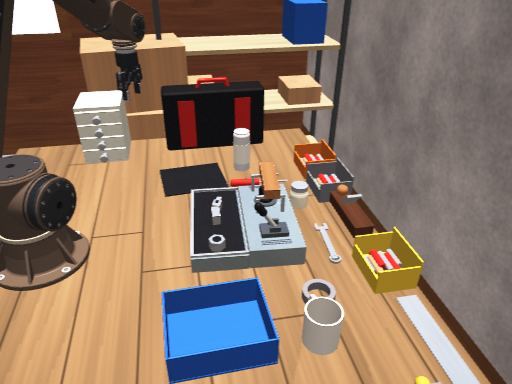

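The top view shows the machine around (240,210), its batten at (217,169), and the mat at left (111,255). The bin is at right (383,259). Three parts are in the tray: hammer head (215,235), a block (239,239) and the nut (288,245). Next I'll measure.

```bash
cat > m.py <<'E'
from h import *
d=load('top0'); P=cloud(d)
v,u=np.mgrid[:384,:512]
def reg(name,u0,u1,v0,v1,z0,z1):
    m=(u>=u0)&(u<=u1)&(v>=v0)&(v<=v1)&(P[...,2]>z0)&(P[...,2]<z1)
    p=P[m]
    if len(p)<4: print(name,len(p)); return
    r=cv2.minAreaRect((p[:,:2]*1000).astype(np.float32))
    print(name,len(p),'c',np.round(r[0],0),'size',np.round(r[1],0),'ang',round(r[2],1),'z',np.round(np.percentile(p[:,2],[2,50,98]),3),'mean',np.round(p[:,:2].mean(0),3))
reg('machine',165,312,140,280,.03,.075)
reg('deck',165,312,140,280,.059,.066)
reg('batten',170,262,145,190,.138,.16)
reg('bin',335,430,205,310,.06,.09)
reg('mat',65,155,205,305,.003,.009)
reg('ham',198,227,222,246,.062,.1)
reg('blk',227,255,228,250,.062,.1)
reg('nut',275,300,230,258,.062,.1)
reg('lever',268,295,165,203,.09,.2)
for n,z0,z1 in(('can',.13,.17),):reg(n,60,110,160,200,z0,z1)
reg('mug',380,420,155,195,.08,.1); reg('jar',185,215,120,150,.06,.09)
for q in((215,235),(239,239),(288,235),(280,185),(218,184),(101,215)): print(q,np.round(P[q[1],q[0]],3))
c=d['image'][145:275,165:315,::-1]
cv2.imwrite('pics/crop0.png',cv2.resize(c,None,fx=4.6,fy=4.6,interpolation=cv2.INTER_CUBIC))
E
python3 m.py
```

```text
machine 12036 c [573.  16.] size [331. 334.] ang 85.6 z [0.046 0.055 0.069] mean [0.541 0.016]
deck 4340 c [570.  16.] size [329. 326.] ang 85.7 z [0.059 0.063 0.066] mean [0.608 0.001]
batten 1287 c [646.  76.] size [170.  46.] ang 83.2 z [0.143 0.151 0.155] mean [0.645 0.076]
bin 960 c [ 436. -353.] size [220. 182.] ang 1.5 z [0.061 0.074 0.08 ] mean [ 0.435 -0.354]
mat 5322 c [436. 364.] size [270. 242.] ang 2.9 z [0.003 0.006 0.009] mean [0.433 0.362]
ham 179 c [491.  84.] size [55. 24.] ang 72.8 z [0.066 0.076 0.081] mean [0.49  0.081]
blk 181 c [478.  22.] size [49. 22.] ang 90.0 z [0.072 0.081 0.086] mean [0.478 0.021]
nut 213 c [ 467. -109.] size [61. 55.] ang 0.1 z [0.063 0.077 0.082] mean [ 0.466 -0.104]
lever 195 c [603. -81.] size [44. 67.] ang 86.3 z [0.09  0.135 0.161] mean [ 0.603 -0.08 ]
can 509 c [620. 410.] size [57. 57.] ang 86.3 z [0.134 0.15  0.155] mean [0.619 0.409]
mug 229 c [ 652. -398.] size [78. 82.] ang 46.2 z [0.081 0.089 0.095] mean [ 0.652 -0.397]
jar 352 c [745. 134.] size [55. 81.] ang 76.3 z [0.062 0.075 0.081] mean [0.754 0.13 ]
(215, 235) [0.488 0.082 0.075]
(239, 239) [0.479 0.021 0.082]
(288, 235) [ 0.493 -0.106  0.051]
(280, 185) [ 0.614 -0.08   0.109]
(218, 184) [0.619 0.078 0.078]
(101, 215) [0.541 0.393 0.007]
```

View pics/crop0.png

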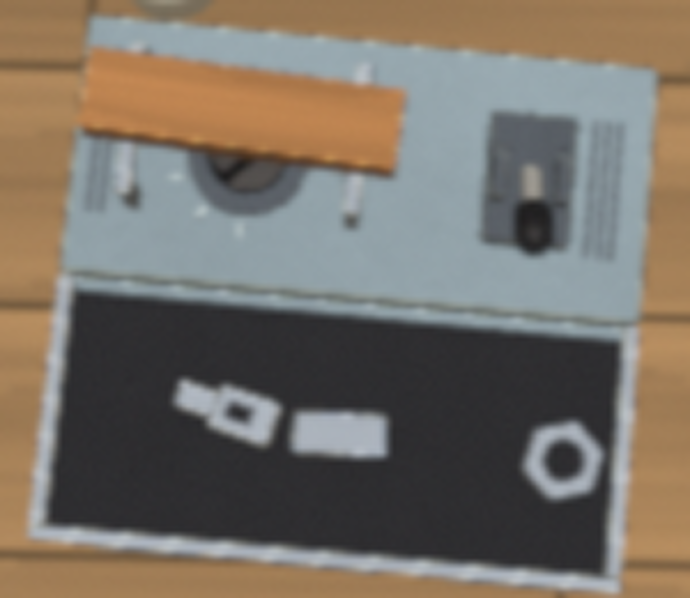

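The crop shows the machine yawed about -4.3°, with the batten over the knob. The lever's black grip is at crop (533,225), leaning to the front. The parts are the hammer head, a plain block (22x49, so the jaw) and the nut at crop (562,460). Now I'll move above the batten.

```bash
python3 -m handwheel '[[10,-12.5,1,0,0,-18,8.5],[20,-25,1,0,0,-36,8.5],[30,-37,1,0,0,-55,8.5],[39.7,-49.7,0,0,0,-73.4,8.5],[39.7,-49.7,0,0,0,-73.4,8.5],[39.7,-49.7,0,0,0,-73.4,8.5],[39.7,-49.7,0,0,0,-73.4,8.5],[39.7,-49.7,0,0,0,-73.4,8.5],[39.7,-49.7,0,0,0,-73.4,8.5],[39.7,-49.7,0,0,0,-73.4,8.5],[39.7,-49.7,0,0,0,-73.4,8.5],[39.7,-49.7,0,0,0,-73.4,8.5],[39.7,-49.7,0,0,0,-73.4,8.5],[39.7,-49.7,0,0,0,-73.4,8.5],[39.7,-49.7,0,0,0,-73.4,8.5],[39.7,-49.7,0,0,0,-73.4,8.5],[39.7,-49.7,0,0,0,-73.4,8.5],[39.7,-49.7,0,0,0,-73.4,8.5]]'
python3 - <<'E'
from h import *
st(); d=snap('wrist','w0')
E
```

```text
clock: 1.6
eef_pos: [0.6457, 0.0761, 0.2306]
tool_rot: [-0.001, 0.749, 0.663, -0.0]
ft_force: [-0.6, 0.8, -0.6]
gripper_width: 0.0852
gripper_force: 0.0
{'clock': np.float64(1.6), 'eef_pos': array([0.646, 0.076, 0.231]), 'tool_rot': array([-0.001,  0.749,  0.663, -0.   ]), 'ft_force': array([-0.567,  0.85 , -0.554]), 'gripper_width': np.float64(0.085), 'gripper_force': np.float64(0.0), 'q': array([0.016, 0.528, 1.493, 0.   , 1.122, 0.137])}
```

View pics/w0.png

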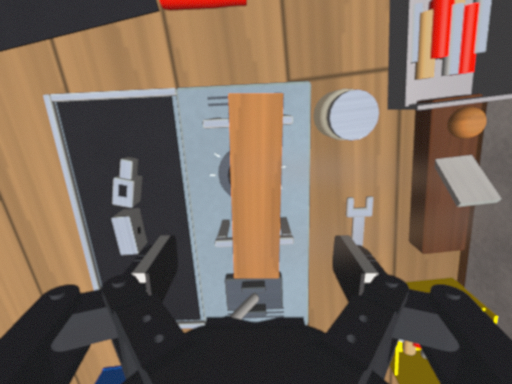

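The wrist view shows the batten (column 256) lying centred between the open fingers at columns 155 and 355. I'll descend, grip and lift.

```bash
python3 -m handwheel '[[0,0,-3,0,0,0,8.5],[0,0,-6,0,0,0,8.5],[0,0,-9,0,0,0,8.5],[0,0,-10.8,0,0,0,8.5],[0,0,-10.8,0,0,0,8.5],[0,0,-10.8,0,0,0,3],[0,0,-10.8,0,0,0,3],[0,0,-10.8,0,0,0,3],[0,0,-10.8,0,0,0,3],[0,0,-10.8,0,0,0,3],[0,0,-10.8,0,0,0,3],[0,0,-10.8,0,0,0,3],[0,0,-10.8,0,0,0,3]]'
python3 -m handwheel '[[0,0,1,0,0,0,3],[0,0,3,0,0,0,3],[0,0,5,0,0,0,3],[0,0,8,0,0,0,3],[0,0,11,0,0,0,3],[0,0,11,0,0,0,3]]'
```

```text
clock: 2.73
eef_pos: [0.6467, 0.0766, 0.1253]
tool_rot: [0.001, 0.748, 0.663, 0.001]
ft_force: [-1.2, 2.4, 7.2]
gripper_width: 0.0426
gripper_force: 62.0
clock: 3.23
eef_pos: [0.6477, 0.0763, 0.2405]
tool_rot: [0.003, 0.748, 0.663, 0.004]
ft_force: [1.0, 1.2, -0.5]
gripper_width: 0.043
gripper_force: 61.4
```

```bash
python3 -m handwheel '[[-2,3,0,0,0,0,3],[-5,7,0,0,0,0,3],[-8,11,0,0,0,0,3],[-11,15,0,0,0,0,3],[-14,19,0,0,0,0,3],[-17,23,0,0,0,0,3],[-20,27,0,0,0,0,3],[-21.2,28.8,0,0,0,0,3],[-21.2,28.8,0,0,0,0,3],[-21.2,28.8,-4,0,0,0,3],[-21.2,28.8,-8,0,0,0,3],[-21.2,28.8,-12,0,0,0,3],[-21.2,28.8,-16,0,0,0,3],[-21.2,28.8,-19,0,0,0,3],[-21.2,28.8,-21,0,0,0,3],[-21.2,28.8,-21.5,0,0,0,3],[-21.2,28.8,-21.5,0,0,0,3]]'
python3 - <<'E'
from h import *
st(); snap('side','s1')
E
```

```text
clock: 4.65
eef_pos: [0.4337, 0.364, 0.0176]
tool_rot: [-0.0, 0.748, 0.663, -0.001]
ft_force: [-0.2, -0.5, -0.3]
gripper_width: 0.0426
gripper_force: 61.4
{'clock': np.float64(4.65), 'eef_pos': array([0.434, 0.364, 0.018]), 'tool_rot': array([-0.   ,  0.748,  0.663, -0.001]), 'ft_force': array([-0.175, -0.488, -0.335]), 'gripper_width': np.float64(0.043), 'gripper_force': np.float64(61.369), 'q': array([ 0.582,  0.705,  1.874, -0.   ,  0.564,  0.702])}
```

View pics/s1.png

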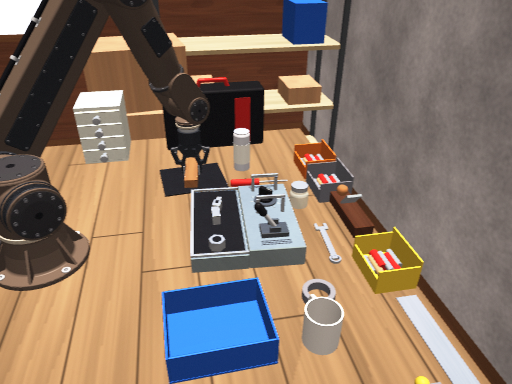

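The side view shows the batten held just above the mat at (192,170). I'll set it down and release.

```bash
python3 -m handwheel '[[0,0,-0.2,0,0,0,3],[0,0,-0.4,0,0,0,3],[0,0,-0.5,0,0,0,3],[0,0,-0.5,0,0,0,3],[0,0,-0.5,0,0,0,3]]'
python3 -m handwheel '[[0,0,0,0,0,0,5.5],[0,0,0,0,0,0,7],[0,0,0,0,0,0,8.5],[0,0,0,0,0,0,8.5],[0,0,0,0,0,0,8.5],[0,0,3,0,0,0,8.5],[0,0,6,0,0,0,8.5],[0,0,10,0,0,0,8.5],[0,0,14,0,0,0,8.5],[0,0,18,0,0,0,8.5],[0,0,20,0,0,0,8.5]]'
python3 - <<'E'
from h import *
d=snap('top','top1'); P=cloud(d)
v,u=np.mgrid[:384,:512]
def reg(name,u0,u1,v0,v1,z0,z1):
    m=(u>=u0)&(u<=u1)&(v>=v0)&(v<=v1)&(P[...,2]>z0)&(P[...,2]<z1); p=P[m]
    if len(p)<4: print(name,len(p)); return
    r=cv2.minAreaRect((p[:,:2]*1000).astype(np.float32)); print(name,len(p),np.round(r,1) if 0 else r,np.round(np.percentile(p[:,2],[2,50,98]),3),p.mean(0).round(3))
reg('knobbar',195,245,160,200,.085,.115)
reg('disc',195,245,160,200,.066,.085)
cv2.imwrite('pics/crop1.png',cv2.resize(d['image'][145:275,165:315,::-1],None,fx=4.6,fy=4.6,interpolation=cv2.INTER_CUBIC))
E
```

```text
clock: 5.12
eef_pos: [0.4341, 0.3644, 0.0138]
tool_rot: [0.0, 0.748, 0.663, 0.0]
ft_force: [0.0, 0.2, -2.4]
gripper_width: 0.0431
gripper_force: 61.4
clock: 6.03
eef_pos: [0.4347, 0.3648, 0.2181]
tool_rot: [0.0, 0.748, 0.663, 0.003]
ft_force: [0.1, 1.0, 0.4]
gripper_width: 0.0852
gripper_force: 0.0
knobbar 128 ((634.8945922851562, 74.87136840820312), (138.61282348632812, 41.380794525146484), 70.6331787109375) [0.086 0.106 0.111] [0.634 0.076 0.104]
disc 550 ((632.2356567382812, 73.12776184082031), (106.11151123046875, 129.29624938964844), 0.9977731704711914) [0.066 0.069 0.081] [0.632 0.075 0.071]
```

View pics/crop1.png

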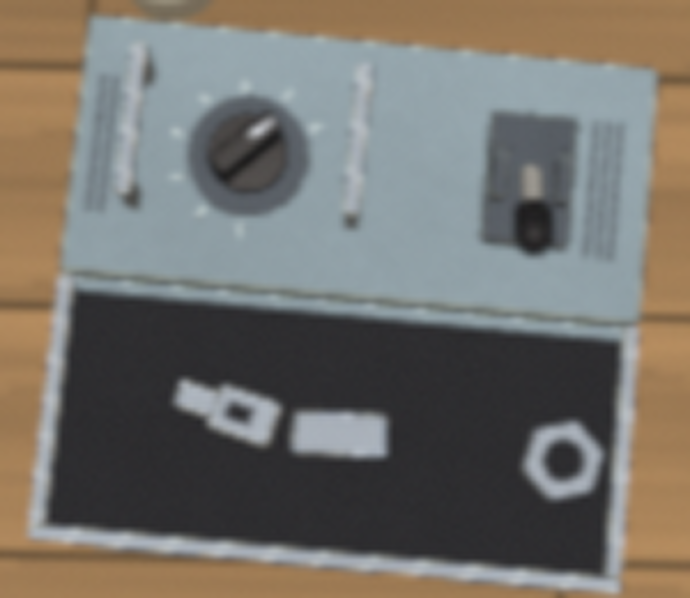

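The crop shows the knob with its white mark towards upper right, mark end at crop (264,126) and the other end at (222,172). That puts it about 218° clockwise of the stop. I'll work out the axis position accurately.

```bash
cat >> h.py <<'E'
def ray(d,u,v,z):
    f=192/np.tan(np.radians(float(d['fovy']))/2); E=d['extrinsics']
    r=E[:3,:3]@np.array([(u-d['cx'])/f,-(v-d['cy'])/f,-1]); o=E[:3,3]; return o+r*(z-o[2])/r[2]
def regd(d,name,u0,u1,v0,v1,z0,z1):
    P=cloud(d); p=P[v0:v1,u0:u1].reshape(-1,3); p=p[(p[:,2]>z0)&(p[:,2]<z1)]
    if len(p)<4: print(name,len(p)); return
    r=cv2.minAreaRect((p[:,:2]*1000).astype(np.float32)); print(name,len(p),np.round(r[0],0),np.round(r[1],0),round(r[2],1),'z',np.round(np.percentile(p[:,2],[2,50,98]),3),'mean',p.mean(0).round(3))
E
python3 - <<'E'
from h import *
d=load('top1')
for a,b in((264,126),(280,118),(222,172),(243,149)): print(ray(d,165+a/4.6,145+b/4.6,.106).round(4))
print('disc',ray(d,165+249/4.6,145+155/4.6,.068))
regd(d,'bar',208,228,165,190,.09,.115)
st()
E
```

```text
[0.6443 0.0664 0.106 ]
[0.649  0.0577 0.106 ]
[0.618  0.0887 0.106 ]
[0.6311 0.0776 0.106 ]
disc [0.63516123 0.07615978 0.068     ]
bar 110 [635.  77.] [15. 43.] 43.4 z [0.092 0.106 0.111] mean [0.635 0.076 0.105]
{'clock': np.float64(6.083), 'eef_pos': array([0.435, 0.365, 0.22 ]), 'tool_rot': array([0.001, 0.748, 0.663, 0.004]), 'ft_force': array([1.000e-03, 7.460e-01, 3.536e+00]), 'gripper_width': np.float64(0.085), 'gripper_force': np.float64(0.0), 'q': array([ 0.582,  0.419,  1.719, -0.   ,  0.994,  0.702])}
```

```bash
python3 -m handwheel '[[4,-5,0,0,0,0,6],[7,-10,0,0,0,0,6],[10,-14,0,0,0,0,6],[13,-19,0,0,0,0,5],[16,-23,0,0,0,0,4],[19,-27,0,0,0,0,4],[20,-28.9,0,0,0,0,4],[20,-28.9,0,0,0,0,4],[20,-28.9,0,0,0,0,4]]'
python3 -m handwheel '[[0,0,0,0,0,-7,4],[0,0,0,0,0,-14,4],[0,0,0,0,0,-21,4],[0,0,0,0,0,-28,4],[0,0,0,0,0,-35,4],[0,0,0,0,0,-42,4],[0,0,0,0,0,-49,4],[0,0,0,0,0,-56,4],[0,0,0,0,0,-63,4],[0,0,0,0,0,-70,4],[0,0,0,0,0,-77,4],[0,0,0,0,0,-84,4],[0,0,0,0,0,-91,4],[0,0,0,0,0,-98,4],[0,0,0,0,0,-105,4],[0,0,0,0,0,-112,4],[0,0,0,0,0,-119,4],[0,0,0,0,0,-125,4],[0,0,0,0,0,-129,4],[0,0,0,0,0,-129,4]]'
python3 - <<'E'
from h import *
st(); snap('wrist','w2')
E
```

```text
clock: 6.83
eef_pos: [0.636, 0.0712, 0.2127]
tool_rot: [0.0, 0.749, 0.662, -0.0]
ft_force: [-0.2, 0.3, -0.1]
gripper_width: 0.0398
gripper_force: 0.0
clock: 8.5
eef_pos: [0.6337, 0.0757, 0.2129]
tool_rot: [0.0, 0.92, -0.391, -0.0]
ft_force: [-0.1, -0.1, 0.5]
gripper_width: 0.04
gripper_force: 0.0
{'clock': np.float64(8.5), 'eef_pos': array([0.634, 0.076, 0.213]), 'tool_rot': array([ 0.   ,  0.92 , -0.391, -0.   ]), 'ft_force': array([-0.101, -0.089,  0.493]), 'gripper_width': np.float64(0.04), 'gripper_force': np.float64(0.0), 'q': array([0.015, 0.528, 1.545, 0.   , 1.069, 2.39 ])}
```

View pics/w2.png

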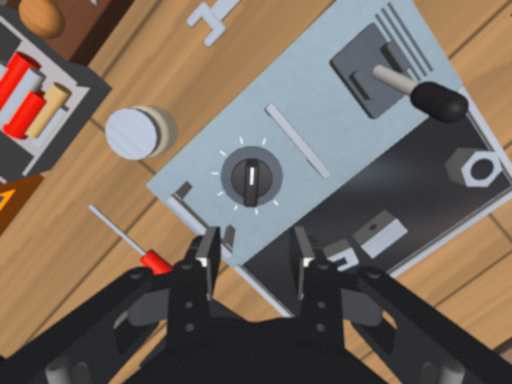

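The wrist view shows the knob's bar at (251,180), upright in the picture and centred between the fingers. I'll descend and grip.

```bash
python3 -m handwheel '[[0,0,-4,0,0,0,4],[0,0,-8,0,0,0,4],[0,0,-11,0,0,0,4],[0,0,-12.7,0,0,0,4],[0,0,-12.7,0,0,0,3],[0,0,-12.7,0,0,0,2],[0,0,-12.7,0,0,0,1],[0,0,-12.7,0,0,0,0],[0,0,-12.7,0,0,0,0],[0,0,-12.7,0,0,0,0],[0,0,-12.7,0,0,0,0],[0,0,-12.7,0,0,0,0]]'
python3 -m handwheel '[[0,0,0,0,0,6,0],[0,0,0,0,0,12,0],[0,0,0,0,0,18,0],[0,0,0,0,0,24,0],[0,0,0,0,0,30,0],[0,0,0,0,0,36,0],[0,0,0,0,0,42,0],[0,0,0,0,0,48,0],[0,0,0,0,0,54,0],[0,0,0,0,0,60,0],[0,0,0,0,0,66,0],[0,0,0,0,0,72,0],[0,0,0,0,0,78,0],[0,0,0,0,0,84,0],[0,0,0,0,0,90,0],[0,0,0,0,0,96,0],[0,0,0,0,0,102,0],[0,0,0,0,0,108,0],[0,0,0,0,0,110,0]]'; python3 -c "
from h import *;st();print(sense()['torque'])"
```

```text
clock: 9.55
eef_pos: [0.636, 0.0773, 0.087]
tool_rot: [-0.002, 0.921, -0.389, 0.002]
ft_force: [13.3, 14.2, -21.4]
gripper_width: 0.0127
gripper_force: 61.3
clock: 11.13
eef_pos: [0.6366, 0.0768, 0.0872]
tool_rot: [0.001, 0.846, 0.534, 0.003]
ft_force: [14.8, 10.2, -21.3]
gripper_width: 0.0128
gripper_force: 61.1
{'clock': np.float64(11.133), 'eef_pos': array([0.637, 0.077, 0.087]), 'tool_rot': array([0.001, 0.846, 0.534, 0.003]), 'ft_force': array([ 14.753,  10.227, -21.288]), 'gripper_width': np.float64(0.013), 'gripper_force': np.float64(61.084), 'q': array([0.016, 0.674, 1.652, 0.002, 0.809, 0.459])}
[ 1.76283628 -2.63151982 -0.11838786]
```

```bash
python3 -m handwheel '[[0.1,0.1,0,0,0,6,0],[0.1,0.1,0,0,0,12,0],[0.1,0.1,0,0,0,18,0],[0.1,0.1,0,0,0,24,0],[0.1,0.1,0,0,0,30,0],[0.1,0.1,0,0,0,36,0],[0.1,0.1,0,0,0,42,0],[0.1,0.1,0,0,0,48,0],[0.1,0.1,0,0,0,54,0],[0.1,0.1,0,0,0,60,0],[0.1,0.1,0,0,0,66,0],[0.1,0.1,0,0,0,72,0],[0.1,0.1,0,0,0,78,0],[0.1,0.1,0,0,0,84,0],[0.1,0.1,0,0,0,90,0],[0.1,0.1,0,0,0,96,0],[0.1,0.1,0,0,0,102,0],[0.1,0.1,0,0,0,105,0],[0.1,0.1,0,0,0,105,0]]'; python3 -c "
from h import *;st();print(sense()['torque'])"
python3 -m handwheel '[[0,0,0,0,0,2,0],[0,0,0,0,0,4,0],[0,0,0,0,0,6,0],[0,0,0,0,0,7,0],[0,0,0,0,0,7,0]]'; python3 -c "
from h import *;st();print(sense()['torque'])"
```

```text
clock: 12.72
eef_pos: [0.6372, 0.0776, 0.0872]
tool_rot: [0.003, 0.092, 0.996, 0.001]
ft_force: [12.6, 7.8, -19.9]
gripper_width: 0.0126
gripper_force: 61.3
{'clock': np.float64(12.717), 'eef_pos': array([0.637, 0.078, 0.087]), 'tool_rot': array([0.003, 0.092, 0.996, 0.001]), 'ft_force': array([ 12.623,   7.812, -19.86 ]), 'gripper_width': np.float64(0.013), 'gripper_force': np.float64(61.321), 'q': array([ 0.018,  0.675,  1.649,  0.002,  0.812, -1.37 ])}
[ 1.73704669 -2.1762069   0.0110863 ]
clock: 13.13
eef_pos: [0.6372, 0.0776, 0.0872]
tool_rot: [0.003, 0.033, 0.999, 0.001]
ft_force: [13.0, 9.2, -18.6]
gripper_width: 0.0125
gripper_force: 61.4
{'clock': np.float64(13.133), 'eef_pos': array([0.637, 0.078, 0.087]), 'tool_rot': array([0.003, 0.033, 0.999, 0.001]), 'ft_force': array([ 13.049,   9.248, -18.556]), 'gripper_width': np.float64(0.012), 'gripper_force': np.float64(61.369), 'q': array([ 0.018,  0.675,  1.649,  0.003,  0.812, -1.489])}
[ 1.83360247 -2.17906762 -0.19053993]
```

```bash
python3 -m handwheel '[[0,0,0,0,0,2,0],[0,0,0,0,0,4,0],[0,0,0,0,0,5,0],[0,0,0,0,0,5,0],[0,0,0,0,0,5,0]]'; python3 -c "
from h import *;st();print(sense()['torque'])"
python3 -m handwheel '[[0,0,0,0,0,-3,0],[0,0,0,0,0,-3,1],[0,0,0,0,0,-3,2],[0,0,0,0,0,-3,3],[0,0,0,0,0,-3,4],[0,0,0,0,0,-3,4],[0,0,2,0,0,-3,4],[0,0,5,0,0,-3,4],[0,0,9,0,0,-3,4],[0,0,13,0,0,-3,4],[0,0,13,0,0,-3,4]]'
python3 - <<'E'
from h import *
st(); snap('wrist','w3')
E
```

```text
clock: 13.55
eef_pos: [0.6371, 0.0775, 0.0873]
tool_rot: [0.003, -0.008, 1.0, 0.002]
ft_force: [12.0, 8.6, -18.1]
gripper_width: 0.0123
gripper_force: 86.7
{'clock': np.float64(13.55), 'eef_pos': array([0.637, 0.078, 0.087]), 'tool_rot': array([ 0.003, -0.008,  1.   ,  0.002]), 'ft_force': array([ 12.002,   8.626, -18.131]), 'gripper_width': np.float64(0.012), 'gripper_force': np.float64(86.71), 'q': array([ 0.017,  0.675,  1.649,  0.004,  0.812, -1.573])}
[ 1.54843789 -1.73346819 -2.10380054]
clock: 14.47
eef_pos: [0.6374, 0.0763, 0.2249]
tool_rot: [0.006, 0.016, 1.0, 0.0]
ft_force: [1.0, 0.4, 0.2]
gripper_width: 0.0397
gripper_force: 0.0
{'clock': np.float64(14.467), 'eef_pos': array([0.637, 0.076, 0.225]), 'tool_rot': array([0.006, 0.016, 1.   , 0.   ]), 'ft_force': array([1.   , 0.432, 0.211]), 'gripper_width': np.float64(0.04), 'gripper_force': np.float64(0.0), 'q': array([ 0.016,  0.517,  1.53 , -0.   ,  1.083, -1.522])}
```

View pics/w3.png

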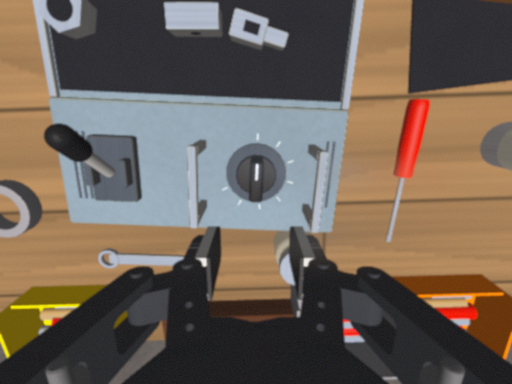

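The wrist view shows the mark at (257,170) pointing to the machine's front, with the knob about at its stop. I'll check the angle on an enlarged crop.

Run:
```python
from h import *
d=load('w3'); cv2.imwrite('pics/c3.png',cv2.resize(d['image'][90:240,180:345,::-1],None,fx=4,fy=4,interpolation=cv2.INTER_CUBIC))
regd(d,'bar',235,280,145,210,.095,.115)
P=cloud(d); g=cv2.cvtColor(d['image'],cv2.COLOR_RGB2GRAY); m=np.zeros_like(g); m[150:205,245:270]=1
ys,xs=np.nonzero((m>0)&(g>170)); p=P[ys,xs][:,:2]; c=p-p.mean(0); w=np.linalg.svd(c)[2][0]; print('white',len(p),p.mean(0),np.degrees(np.arctan2(w[1],w[0])))
for uv in ((70,99),(335,107)): print(P[uv[1]+4,uv[0]].round(4))
a,b=P[103+1,80],P[110+1,335]; print(np.degrees(np.arctan2(b[1]-a[1],b[0]-a[0])))
```

```text
bar 564 [636.  77.] [14. 42.] 85.8 z [0.099 0.106 0.107] mean [0.635 0.077 0.106]
white 86 [0.64541974 0.07820063] 0.5012607620207917
[ 0.5528 -0.122   0.0625]
[0.5704 0.1666 0.0609]
86.66857162884449
```

View pics/c3.png

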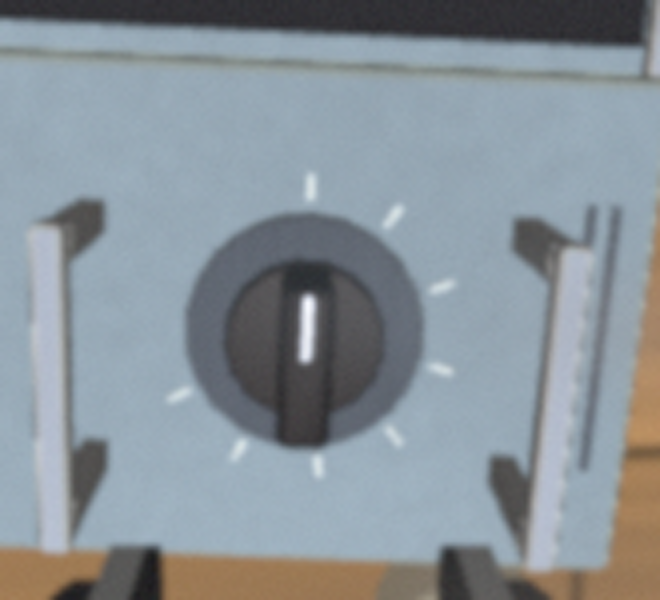

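The bar sits at -4.2°, parallel to the machine, so the knob is at its stop. Next I'll push the isolator with closed fingers from the front.

```bash
python3 -m handwheel '[[-4,-4,0,0,0,0,2],[-7,-8,0,0,0,0,0],[-10,-12,0,0,0,0,0],[-11.7,-15.1,0,0,0,0,0],[-11.7,-15.1,0,0,0,0,0],[-11.7,-15.1,-3,0,0,0,0],[-11.7,-15.1,-6,0,0,0,0],[-11.7,-15.1,-9.3,0,0,0,0],[-11.7,-15.1,-9.3,0,0,0,0],[-11.7,-15.1,-9.3,0,0,0,0]]'
python3 -m handwheel '[[1,-0.1,0,0,0,0,0],[2,-0.2,0,0,0,0,0],[3,-0.25,0,0,0,0,0],[4,-0.3,0,0,0,0,0],[5,-0.4,0,0,0,0,0],[6,-0.5,0,0,0,0,0],[7,-0.55,0,0,0,0,0],[8,-0.6,0,0,0,0,0],[9,-0.7,0,0,0,0,0],[10,-0.8,0,0,0,0,0],[11,-0.85,0,0,0,0,0],[11,-0.85,0,0,0,0,0],[11,-0.85,0,0,0,0,0],[9,-0.7,0,0,0,0,0],[6,-0.7,0,0,0,0,0],[3,-0.7,2,0,0,0,0],[0,0,5,0,0,0,0],[-3,0,9,0,0,0,0]]'
python3 - <<'E'
from h import *
st(); snap('side','s4'); d=snap('wrist','w4')
d=load('s4'); cv2.imwrite('pics/s4c.png',cv2.resize(d['image'][170:300,150:350,::-1],None,fx=3.5,fy=3.5,interpolation=cv2.INTER_CUBIC))
E
```

```text
clock: 15.35
eef_pos: [0.5173, -0.0746, 0.1225]
tool_rot: [-0.002, 0.016, 1.0, 0.0]
ft_force: [-0.7, 0.3, -0.1]
gripper_width: -0.0001
gripper_force: 0.0
clock: 16.85
eef_pos: [0.4909, -0.0739, 0.2053]
tool_rot: [-0.002, 0.016, 1.0, 0.001]
ft_force: [0.8, -1.1, -0.5]
gripper_width: -0.0
gripper_force: 0.0
{'clock': np.float64(16.85), 'eef_pos': array([ 0.491, -0.074,  0.205]), 'tool_rot': array([-0.002,  0.016,  1.   ,  0.001]), 'ft_force': array([ 0.754, -1.112, -0.477]), 'gripper_width': np.float64(-0.0), 'gripper_force': np.float64(0.0), 'q': array([-0.283,  0.343,  1.897,  0.   ,  0.906, -1.821])}
```

View pics/s4c.png

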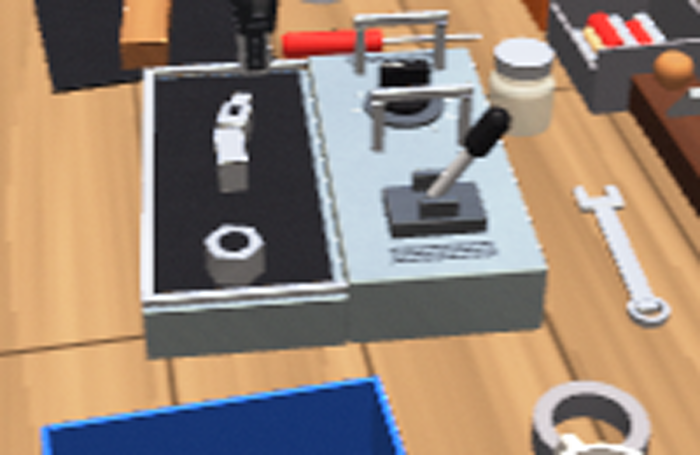

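View pics/w4.png

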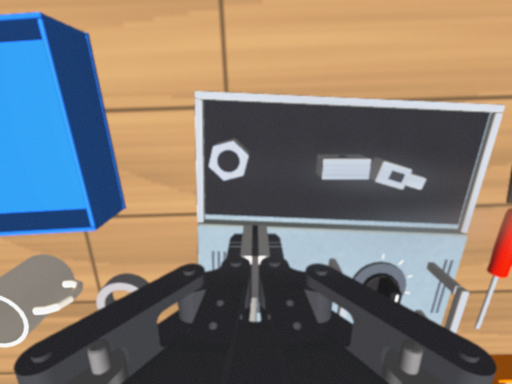

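The lever now leans to the rear, grip at crop (488,130), so it is off. The wrist view shows the nut (229,160), block (345,168) and hammer head (400,178). I'll measure them.

Run:
```python
from h import *
d=load('w4')
regd(d,'nut',205,255,135,188,.068,.082)
regd(d,'blk',310,374,145,190,.072,.09)
regd(d,'ham',373,430,150,195,.068,.086)
P=cloud(d); p=P[135:188,205:255].reshape(-1,3); p=p[(p[:,2]>.07)&(p[:,2]<.082)][:,:2]*1000
h=cv2.convexHull(p.astype(np.float32))[:,0]
for a in range(-45,46,5):
    n=np.array([np.cos(np.radians(a)),np.sin(np.radians(a))]);q=p@n; print(a,round(np.percentile(q,99.5)-np.percentile(q,.5),1),end='; ')
p=P[150:195,373:430].reshape(-1,3); p=p[(p[:,2]>.068)&(p[:,2]<.086)][:,:2]; c=p-p.mean(0); w=np.linalg.svd(c)[2][0]; print('ham axis',np.degrees(np.arctan2(w[1],w[0])))
```

```text
nut 1139 [ 467. -102.] [38. 43.] 73.1 z [0.074 0.076 0.078] mean [ 0.466 -0.102  0.076]
blk 1049 [479.  21.] [50. 22.] 88.2 z [0.073 0.08  0.081] mean [0.478 0.02  0.08 ]
ham 959 [492.  84.] [57. 24.] 72.0 z [0.07  0.076 0.077] mean [0.49  0.079 0.075]
-45 37.7; -40 38.3; -35 38.9; -30 39.7; -25 40.3; -20 40.5; -15 40.5; -10 40.1; -5 39.6; 0 39.1; 5 38.6; 10 37.7; 15 37.7; 20 38.5; 25 38.9; 30 39.6; 35 39.8; 40 40.0; 45 40.0; ham axis -108.28195173926828
```

```bash
python3 -m handwheel '[[-1,-1,0,0,0,-7,3],[-2,-2,0,0,0,-14,5],[-2.5,-2.8,0,0,0,-21,6],[-2.5,-2.8,0,0,0,-28,6],[-2.5,-2.8,0,0,0,-35,6],[-2.5,-2.8,0,0,0,-42,6],[-2.5,-2.8,0,0,0,-49,6],[-2.5,-2.8,0,0,0,-56,6],[-2.5,-2.8,0,0,0,-63,6],[-2.5,-2.8,0,0,0,-70,6],[-2.5,-2.8,-3,0,0,-75,6],[-2.5,-2.8,-6,0,0,-75,6],[-2.5,-2.8,-9,0,0,-75,6],[-2.5,-2.8,-11,0,0,-75,6],[-2.5,-2.8,-11,0,0,-75,6],[-2.5,-2.8,-11,0,0,-75,6]]'
```

```text
clock: 18.28
eef_pos: [0.4685, -0.1027, 0.0952]
tool_rot: [-0.001, 0.622, 0.783, -0.0]
ft_force: [-0.4, 0.2, 0.3]
gripper_width: 0.0601
gripper_force: 0.0
```

```bash
python3 -m handwheel '[[-0.1,0,-2,0,0,0,6],[-0.1,0,-3.5,0,0,0,6],[-0.1,0,-3.9,0,0,0,6],[-0.1,0,-3.9,0,0,0,5],[-0.1,0,-3.9,0,0,0,4],[-0.1,0,-3.9,0,0,0,2],[-0.1,0,-3.9,0,0,0,2],[-0.1,0,-3.9,0,0,0,2],[-0.1,0,-3.9,0,0,0,2],[-0.1,0,-3.9,0,0,0,2]]'
python3 -m handwheel '[[0,0,2,0,0,0,2],[0,0,5,0,0,0,2],[0,0,9,0,0,0,2],[0,0,12,0,0,0,2],[0,0,12,0,0,0,2],[0,0,12,0,0,0,2]]'
```

```text
clock: 19.12
eef_pos: [0.4684, -0.1029, 0.0581]
tool_rot: [0.001, 0.622, 0.783, 0.0]
ft_force: [-1.0, 1.0, 6.8]
gripper_width: 0.0368
gripper_force: 60.8
clock: 19.62
eef_pos: [0.4683, -0.1029, 0.1788]
tool_rot: [0.002, 0.622, 0.783, 0.001]
ft_force: [-0.7, -0.1, -2.5]
gripper_width: 0.0368
gripper_force: 61.0
```

```bash
python3 -m handwheel '[[-0.5,-3,0,0,0,0,2],[-1,-7,0,0,0,0,2],[-1.5,-11,0,0,0,0,2],[-2,-15,0,0,0,0,2],[-2.5,-19,0,0,0,0,2],[-3,-23,0,0,0,0,2],[-3.2,-27,0,0,0,0,2],[-3.2,-29.7,0,0,0,0,2],[-3.2,-29.7,0,0,0,0,2],[-3.2,-29.7,-4,0,0,0,2],[-3.2,-29.7,-8,0,0,0,2],[-3.2,-29.7,-12,0,0,0,2],[-3.2,-29.7,-15,0,0,0,2],[-3.2,-29.7,-15.8,0,0,0,2],[-3.2,-29.7,-15.8,0,0,0,2],[-3.2,-29.7,-15.8,0,0,0,2]]'
```

```text
clock: 20.95
eef_pos: [0.4359, -0.3996, 0.0186]
tool_rot: [-0.0, 0.622, 0.783, 0.0]
ft_force: [-0.1, -0.5, -1.4]
gripper_width: 0.0368
gripper_force: 60.9
```

```bash
python3 -m handwheel '[[0,0,0,0,0,0,5],[0,0,0,0,0,0,6],[0,0,0,0,0,0,6],[0,0,0,0,0,0,6],[0,0,3,0,0,0,6],[0,0,7,0,0,0,6],[0,0,11,0,0,0,6],[0,0,15,0,0,0,6],[0,0,19,0,0,0,6],[0,4,19,0,0,-5,6],[0,8,19,0,0,-10,6],[1,12,19,0,0,-15,6],[2,16,19,0,0,-15,6]]'
python3 -m handwheel '[[0.5,4,0,0,0,0,6],[1,8,0,0,0,0,6],[1.5,12,0,0,0,0,6],[2,16,0,0,0,0,6],[2.2,20,0,0,0,0,6],[2.2,24,0,0,0,0,6],[2.2,26,0,0,0,0,6],[2.2,26,0,0,0,0,6],[2.2,26,0,0,0,0,6],[2.2,26,0,0,0,0,6]]'
python3 - <<'E'
from h import *
st(); d=snap('wrist','w5'); t=snap('top','t5')
regd(t,'nutbin',340,425,210,306,.02,.05)
regd(d,'any',0,512,0,230,.068,.09)
E
```

```text
clock: 22.03
eef_pos: [0.4553, -0.2382, 0.2095]
tool_rot: [0.001, 0.721, 0.693, 0.0]
ft_force: [1.8, -0.3, -0.2]
gripper_width: 0.0598
gripper_force: 0.0
clock: 22.87
eef_pos: [0.4779, 0.0198, 0.2089]
tool_rot: [0.0, 0.719, 0.696, 0.0]
ft_force: [-0.9, -0.8, -0.3]
gripper_width: 0.0596
gripper_force: 0.0
{'clock': np.float64(22.867), 'eef_pos': array([0.478, 0.02 , 0.209]), 'tool_rot': array([0.   , 0.719, 0.696, 0.   ]), 'ft_force': array([-0.913, -0.845, -0.257]), 'gripper_width': np.float64(0.06), 'gripper_force': np.float64(0.0), 'q': array([-0.097,  0.312,  1.936, -0.   ,  0.893, -0.064])}
nutbin 860 [ 436. -351.] [218. 179.] 1.6 z [0.021 0.034 0.049] mean [ 0.437 -0.375  0.035]
any 4874 [577.  73.] [227. 140.] 3.8 z [0.068 0.076 0.087] mean [0.57  0.069 0.076]
```

View pics/w5.png

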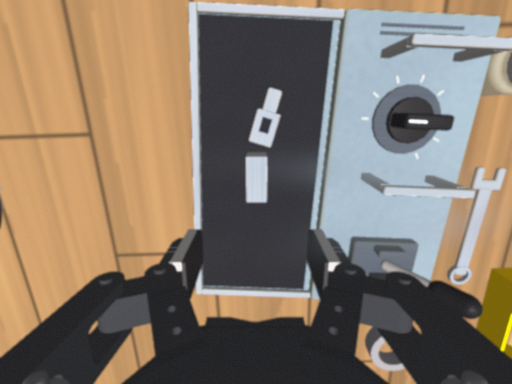

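The wrist view shows the block at (257,178), centred between the fingers, and the hammer head at (266,118). Neither has moved, and the tray is otherwise empty. I'll check the numbers.

```bash
python3 - <<'E'
from h import *
d=load('w5')
regd(d,'blk',235,280,153,210,.073,.09)
regd(d,'ham',240,295,80,150,.068,.086)
t=load('t5'); P=cloud(t)[210:306,340:425].reshape(-1,3)
p=P[(P[:,2]>.02)&(P[:,2]<.05)&(abs(P[:,0]-.436)<.08)&(abs(P[:,1]+.353)<.07)]; print(len(p),np.median(p,0))
E
python3 -m handwheel '[[0,0.1,-4,0,0,0,6],[0,0.1,-8,0,0,0,6],[0,0.1,-12,0,0,0,6],[0,0.1,-15,0,0,0,6],[0,0.1,-15.4,0,0,0,6],[0,0.1,-15.4,0,0,0,5],[0,0.1,-15.4,0,0,0,4],[0,0.1,-15.4,0,0,0,2],[0,0.1,-15.4,0,0,0,1],[0,0.1,-15.4,0,0,0,1],[0,0.1,-15.4,0,0,0,1],[0,0.1,-15.4,0,0,0,1],[0,0.1,-15.4,0,0,0,1]]'
python3 -m handwheel '[[0,0,2,0,0,0,1],[0,0,5,0,0,0,1],[0,0,9,0,0,0,1],[0,0,12,0,0,0,1],[0,0,12,0,0,0,1],[0,0,12,0,0,0,1]]'
```

```text
blk 969 [480.  22.] [49. 22.] 87.7 z [0.079 0.08  0.082] mean [0.479 0.023 0.08 ]
ham 1120 [492.  85.] [56. 24.] 72.1 z [0.071 0.076 0.078] mean [0.491 0.083 0.075]
206 [ 0.43441664 -0.39765204  0.0321083 ]
clock: 24.05
eef_pos: [0.4788, 0.0209, 0.0567]
tool_rot: [0.002, 0.719, 0.695, 0.001]
ft_force: [-0.9, -2.9, 7.6]
gripper_width: 0.0212
gripper_force: 59.0
clock: 24.55
eef_pos: [0.4783, 0.0212, 0.1771]
tool_rot: [0.002, 0.719, 0.695, 0.002]
ft_force: [0.2, -0.3, -2.4]
gripper_width: 0.0207
gripper_force: 59.3
```

```bash
python3 -m handwheel '[[0,-3,0,0,0,0,1],[0,-7,0,0,0,0,1],[0,-11,0,0,0,0,1],[0,-15,0,0,0,0,1],[0,-19,0,0,0,0,1],[0,-23,0,0,0,0,1],[0,-27,0,0,0,0,1],[0,-31,0,0,0,0,1],[0.2,-35,0,0,0,0,1],[0.2,-36.1,0,0,0,0,1],[0.2,-36.1,0,0,0,0,1],[0.2,-36.1,-4,0,0,0,1],[0.2,-36.1,-8,0,0,0,1],[0.2,-36.1,-12,0,0,0,1],[0.2,-36.1,-15,0,0,0,1],[0.2,-36.1,-15.8,0,0,0,1],[0.2,-36.1,-15.8,0,0,0,1],[0.2,-36.1,-15.8,0,0,0,1]]'
python3 -m handwheel '[[0,0,0,0,0,0,3],[0,0,0,0,0,0,5],[0,0,0,0,0,0,5],[0,0,0,0,0,0,5],[0,0,3,0,0,0,5],[0,0,7,0,0,0,5],[0,0,11,0,0,0,5],[0,0,15,0,0,0,5],[0,0,19,0,0,0,5],[0,4,19,0,0,-5,5],[0,8,19,0,0,-10,5],[0,12,19,0,0,-16,5],[0,16,19,0,0,-16,5]]'
python3 -m handwheel '[[0,4,0,0,0,0,6],[0.2,8,0,0,0,0,6],[0.4,12,0,0,0,0,6],[0.6,16,0,0,0,0,6],[0.8,20,0,0,0,0,6],[1,24,0,0,0,0,6],[1,25.7,0,0,0,0,6],[1,25.7,0,0,0,0,6],[1,25.7,0,0,0,0,6],[1,25.7,0,0,0,0,6]]'
python3 - <<'E'
from h import *
st(); d=snap('wrist','w6'); t=snap('top','t6')
P=cloud(t)[210:306,340:425].reshape(-1,3)
p=P[(P[:,2]>.02)&(P[:,2]<.05)&(abs(P[:,0]-.436)<.08)&(abs(P[:,1]+.34)<.03)]; print(len(p),np.median(p,0))
Q=cloud(d); p=Q[(Q[...,2]>.068)&(Q[...,2]<.085)&(Q[...,0]<.54)&(Q[...,0]>.43)]; r=cv2.minAreaRect((p[:,:2]*1000).astype(np.float32)); print(len(p),r,p.mean(0))
E
```

```text
clock: 26.05
eef_pos: [0.4802, -0.3394, 0.0175]
tool_rot: [0.0, 0.718, 0.696, 0.0]
ft_force: [0.1, 0.0, -1.7]
gripper_width: 0.0211
gripper_force: 59.2
clock: 27.13
eef_pos: [0.4793, -0.1783, 0.2074]
tool_rot: [0.001, 0.811, 0.586, 0.0]
ft_force: [1.4, 0.8, -0.3]
gripper_width: 0.0501
gripper_force: 0.0
clock: 27.97
eef_pos: [0.4898, 0.0767, 0.2069]
tool_rot: [0.0, 0.808, 0.589, 0.0]
ft_force: [0.8, 0.6, 0.3]
gripper_width: 0.0599
gripper_force: 0.0
{'clock': np.float64(27.967), 'eef_pos': array([0.49 , 0.077, 0.207]), 'tool_rot': array([0.   , 0.808, 0.589, 0.   ]), 'ft_force': array([0.762, 0.597, 0.329]), 'gripper_width': np.float64(0.06), 'gripper_force': np.float64(0.0), 'q': array([ 0.022,  0.339,  1.899, -0.   ,  0.903,  0.334])}
173 [ 0.47992807 -0.33552159  0.03601247]
974 ((492.34014892578125, 85.54402160644531), (54.95030975341797, 22.74382972717285), 72.549560546875) [0.49185072 0.08355384 0.07487648]
```

Jaw in the bin; hammer head unmoved, gripper centred over its body (tool y at −18°).

```bash
python3 -m handwheel '[[0,0,-4,0,0,0,6],[0,0,-8,0,0,0,6],[0,0,-12,0,0,0,6],[0,0,-14.8,0,0,0,6],[0,0,-15.2,0,0,0,6],[0,0,-15.2,0,0,0,5],[0,0,-15.2,0,0,0,4],[0,0,-15.2,0,0,0,2],[0,0,-15.2,0,0,0,1],[0,0,-15.2,0,0,0,1],[0,0,-15.2,0,0,0,1],[0,0,-15.2,0,0,0,1],[0,0,-15.2,0,0,0,1]]'
python3 -m handwheel '[[0,0,2,0,0,0,1],[0,0,5,0,0,0,1],[0,0,9,0,0,0,1],[0,0,12,0,0,0,1],[0,0,12,0,0,0,1],[0,0,12,0,0,0,1]]'
```

```text
clock: 29.15
eef_pos: [0.4908, 0.0771, 0.0567]
tool_rot: [0.001, 0.808, 0.589, 0.001]
ft_force: [-0.5, -2.6, 4.9]
gripper_width: 0.0225
gripper_force: 59.1
clock: 29.65
eef_pos: [0.4904, 0.0773, 0.1772]
tool_rot: [0.002, 0.808, 0.589, 0.002]
ft_force: [-1.0, 0.6, -2.2]
gripper_width: 0.0229
gripper_force: 59.6
```

```bash
python3 -m handwheel '[[-1,-3,0,0,0,5,1],[-2,-7,0,0,0,10,1],[-3,-11,0,0,0,16,1],[-4,-15,0,0,0,16,1],[-5,-19,0,0,0,16,1],[-6,-23,0,0,0,16,1],[-7,-27,0,0,0,16,1],[-8,-30,0,0,0,16,1],[-9,-34,0,0,0,16,1],[-10,-38,0,0,0,16,1],[-10,-40.2,0,0,0,16,1],[-10,-40.2,0,0,0,16,1],[-10,-40.2,-4,0,0,16,1],[-10,-40.2,-8,0,0,16,1],[-10,-40.2,-12,0,0,16,1],[-10,-40.2,-15,0,0,16,1],[-10,-40.2,-15.8,0,0,16,1],[-10,-40.2,-15.8,0,0,16,1],[-10,-40.2,-15.8,0,0,16,1]]'
python3 -m handwheel '[[0,0,0,0,0,0,3],[0,0,0,0,0,0,5],[0,0,0,0,0,0,5],[0,0,0,0,0,0,5],[0,0,3,0,0,0,5],[0,0,7,0,0,0,5],[0,0,11,0,0,0,5],[0,0,15,0,0,0,5],[0,0,19,0,0,0,5],[0,4,19,0,0,0,5],[0,8,19,0,0,0,5],[0,12,19,0,0,0,5],[0,12,19,0,0,0,5],[0,12,19,0,0,0,5]]'
python3 - <<'E'
from h import *
st(); t=snap('top','t7'); s=snap('side','s7')['image']
im=np.vstack([cv2.resize(t['image'][110:310,60:440],None,fx=1.5,fy=1.5),cv2.resize(s[150:384,140:380],None,fx=1.25,fy=1.25).copy()if 0 else np.zeros((1,570,3),np.uint8)])
o=cv2.resize(s[160:384,150:400],None,fx=1.2,fy=1.2); h=np.zeros((o.shape[0],570,3),np.uint8); h[:,:300]=o
cv2.imwrite('pics/f7.png',np.vstack([im,h])[:,:,::-1])
regd(t,'batten',70,155,205,305,.02,.05)
E
```

```text
clock: 31.23
eef_pos: [0.39, -0.3246, 0.0172]
tool_rot: [-0.0, 0.719, 0.696, 0.0]
ft_force: [0.8, -0.2, -1.0]
gripper_width: 0.0229
gripper_force: 59.3
clock: 32.4
eef_pos: [0.3898, -0.2032, 0.2075]
tool_rot: [0.001, 0.718, 0.696, 0.0]
ft_force: [0.8, -0.6, -0.3]
gripper_width: 0.0501
gripper_force: 0.0
{'clock': np.float64(32.4), 'eef_pos': array([ 0.39 , -0.203,  0.208]), 'tool_rot': array([0.001, 0.718, 0.696, 0.   ]), 'ft_force': array([ 0.836, -0.647, -0.345]), 'gripper_width': np.float64(0.05), 'gripper_force': np.float64(0.0), 'q': array([-0.631,  0.26 ,  2.022,  0.   ,  0.858, -0.601])}
batten 1174 [494. 358.] [171. 167.] 84.1 z [0.025 0.036 0.041] mean [0.436 0.36  0.036]
```

View pics/f7.png

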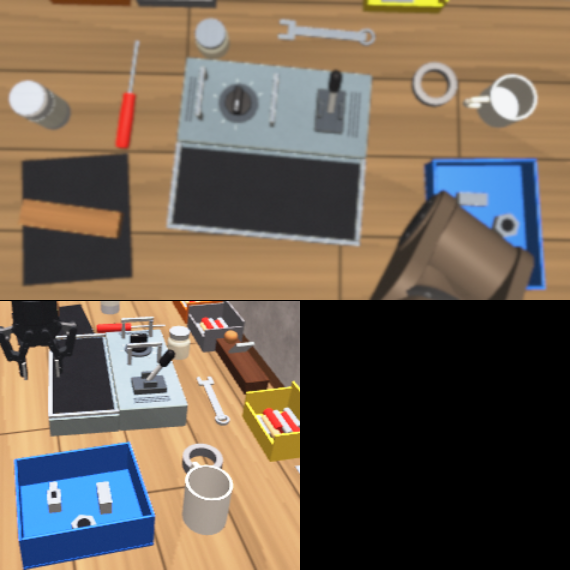

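The picture shows the batten flat on the mat (70,218), the lever leaning to the rear and the tray empty. The hammer head, jaw and nut are all in the bin, and the bystanders haven't moved.

```bash
python3 -c "
from cell import *
print(hand_in())"
```

```text
the job is handed in; nothing more can be done
None
```

The job is done and handed in, though the hand-in gave no verdict back: batten flat on the mat, knob at its anticlockwise stop, isolator off, and all three tool parts (nut, jaw, hammer head) in the blue bin, with the other things left in place.

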